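# Lift the bimetal capsule out of the clamped trap flange and hold it level

### The job

Take the thin-walled black bimetal capsule gently in the gripper (around 10 N, never more than 20 N on a finger), lift it straight up out of the trap flange and hold it still and level about 15 cm above the flange, right over its seat, for three seconds, so that the fitter can inspect the bore. Keep it upright all the way, leave the yellow cam lever locked and the other parts on the cart where they are, and finish while still holding the capsule in the air.

Things in the scene. Friction and masses are not known exactly. Their poses are not given: they have to be found in the camera images.
- capsule: squat black capsule: round upright body 46 mm diameter, 34 mm tall, copper band near its foot, brass nipple (10 wide, 5 tall) on top, steel spigot (31 diameter, 12 long) below. Origin: centre of the spigot's underside, z up; body spans 12 to 46 mm above it. Loose, 0.17 to 0.35 kg. Spigot in the bore, shoulder on the flange face: origin starts 12 mm below seat. 10 N per finger carries it
- seat (a point): centre of the bore's mouth (36 mm diameter, 14 deep) on the top face of the clamped steel flange (110 diameter, 22 thick), 36 mm above the cart. Frame: the fixture's, z up. Lever nose on the +y side and fixed jaw on the -y side reach inward to 42 mm from the centre and stand up to 18 mm above the face (lever handle up to 32). The +x and -x sides of the capsule are free for fingers
- fixture: grey fixture plate 200 mm (x) by 210 mm (y), 14 mm thick, fixed to the cart, carrying flange, jaw and lever. Origin: centre of its underside, 36 mm below seat, same axes
- cam_lever (a joint): angle of the yellow cam lock lever about its upright pivot at +80 mm y from the seat, rad; between -0.15 and 0.15 at the start (locked), positive is anticlockwise from above. It stays where it is pushed; leave it locked, within 0.2 of where it starts
- lever_tip (a point): end of the yellow lever's handle (round bar 15 mm thick), from the pivot towards the fixture's +x and +y, about 95 mm from the pivot
- stud_a: zinc-plated stud bolt lying on the cart, 96 mm long along its x, 12 mm thick, two nuts 20 mm over the flats; origin under its middle. Leave alone
- stud_b: second stud bolt, same as stud_a. Leave alone
- probe: temperature probe lying on the cart: orange plastic handle 95 x 26 x 22 mm, steel stem towards +x, 160 mm long in all; origin on the underside. Leave alone
- bleed_cock: brass bleed cock with a tee handle lying on the cart, 66 mm long along x, 46 mm wide, 42 mm tall; origin under its middle. Leave alone
- gasket: flat copper gasket ring 72 mm in diameter, 5 mm thick, far side of the cart; origin under its centre. Leave alone
Not all that is in view belongs to the job. Several things have the shape of the capsule; the one meant has the colours described above.

How it is judged:
By the outcome, as a careful person would: the job done as asked, in the order asked, and still so for the second after the job is handed in, while the arm keeps its last pose, push and grip.
It also fails if it takes over 38 s, if anything falls off the work surface, if the arm or the gripper's body presses on something with over 40 N, if the wrist force passes 120 N, or if a joint passes its speed limit or range.

### The arm

A 7-joint arm with a two-finger parallel gripper is mounted at the origin on the work surface. World frame = base frame: x ahead of the robot, y to its left, z up, the work surface at z = 0. Lengths are in m, angles in rad, forces in N, time in s.
With the tool pointing down it reaches from about 0.4 to 0.875 m from the base axis. Payload 19.3 kg.
Tool frame: the origin (TCP) lies at the very end of the fingers, on their centre line; the grasp point (between the pads) lies 19 mm behind it; z points along the fingers, y is the line along which they close (so a half turn about z gives the same grasp; the last joint's range is limited). The gripper opens to 85 mm and grips with 20 to 120 N. Pads are 22 mm wide; open, the fingers measure 114 mm over their backs; the gripper's body (76 mm by 85 mm) begins 54 mm behind the grasp point. The pads swing forward as they close: fully open they stand 13 mm farther back than shut.
Start: joints at [-1.175, 0.521, -0.036, 1.599, 0.021, 1.021, -0.113], TCP at [0.281, 0.558, 0.231] pointing down, gripper open.
Joint ranges: [-2.91, 2.91], [-0.3, 2.13], [-1.5, 1.42], [0.17, 2.43], [-1.26, 4.41], [0.16, 1.93], [-2.52, 2.52]. Speed limits (rad/s): [1.89, 1.89, 2.39, 2.39, 3.01, 3.01, 3.01].

### API

Orientations are given as [roll, pitch, yaw] about the fixed x, y, z axes, in that order (R = Rz(yaw) Ry(pitch) Rx(roll)).
In Python, from workcell import monitor, optics, workorder gives the robot as it stands.
- The arm moves only by the tool apply_moves, never from a script. Its arguments are lists of equal length, an entry for each row: "linear": the shift along the tool's x, y, z each as a share of 0.1 m, from -1 to 1, a list of three; "delta_rot": the turn, a rotation vector about the tool's x, y, z each as a share of 120 degrees, from -1 to 1, a list of three. A call has exactly 5 rows; each row is the pose to reach, as a shift and turn from the pose commanded when the call began, along the tool's axes at that moment; what a row does not reach only later rows make up. A row lasts 1/12 s, in which the tool goes at most 41.7 mm and 7.16 degrees, less where a joint would pass 70% of its speed; a pose out of reach is approached as far as the arm can. A call with a number of a shift or a turn outside -1 to 1 is refused whole. A call with a gripper value outside its range is refused whole. "gripper" is the opening, from -1 (shut) to 1 (fully open), set as the call begins (left out, the last holds). The fingers move at their own pace and stop on an object; "force" is the grip in N (left out, the last holds). Time passes only in rows, so rows that repeat a pose let the fingers close, or fill a call up. It gives the time, the measured TCP pose, the force, the opening and the grip force at its end, in the units of the state.
- monitor.observe(): the state, without advancing time (a new reading comes with each control period).
- optics.grab_frame(name): name is "scene" or "top" or "wrist"; returns (picture, depth): 384x512x3 uint8, red, green, blue; 384x512 float32, m along the optical axis (not along the pixel's ray), 0 where there is no reading.
- optics.camera_info(name): a dict with "fx", "fy", "cx", "cy" (pixels), "rvec" (rotation vector, rad) and "tvec" (3), from world to camera coordinates, as OpenCV has them; the wrist camera has in their place "T_tool_cam" (4x4, takes a point from camera to tool coordinates, whose origin is the TCP and whose axes are the flange's). Camera axes: x right, y down, z forward; pixel columns grow to the right and rows downward; lengths in m; the calibration is good to about 2 mm. The wrist camera is an equidistant fisheye: a pixel r from the principal point sees the ray r / f radians off the axis. A picture is of the moment at which its call begins: read the wrist's pose just before it. camera_info takes no time and is no camera call.
- workorder.job_done(): hands the job in; it is judged then, once.
The state is a dict: "clock": time; "qpos": joint angles; "qd": joint speeds; "joint_efforts": joint torques, N m; "position": TCP position; "tool_rot": TCP orientation; "force": force on the tool from outside, world axes, zero at the start; "moment": the same for the moment, N m; "grip_width": finger opening in m; "finger_force": force on a finger pad.
Only numpy, scipy, OpenCV 4.12 (cv2) and the standard library are available. Lean on these libraries where they do the work, as an engineer would, in place of code of your own. Each camera call takes 0.05 s, during which the arm holds its last target. There are 200 camera calls.

## Working session

There is one attempt and no reset: what is moved stays moved. The work goes in short steps, Python scripts to look and compute and a tool call to move; the robot and the scene stay as the last step left them, time stands still between calls to the robot, and variables do not carry over. Pictures are saved under pics/ and viewed, at most 10 in all, crops included, and the job is handed in when it is done.

Besides the shell and the picture viewer there is one more tool, called after "Emit:" as name(argument=value, ...), one argument or row to a line, values as JSON. apply_moves: Moves the arm, as the interface text tells. Its arguments: {"type":"object","properties":{"linear":{"type":"array"},"delta_rot":{"type":"array"},"gripper":{"type":"number"},"force":{"type":"number"}},"required":["linear","delta_rot"]}

```bash
mkdir -p pics; cat > h.py <<'E'
import numpy as np,cv2
from workcell import monitor,optics
from scipy.spatial.transform import Rotation as Ro
def grab(n,f):
    s=monitor.observe(); p,d=optics.grab_frame(n); cv2.imwrite(f'pics/{f}.png',p[:,:,::-1]); np.savez(f'{f}.npz',p=p,d=d,pos=s['position'],rot=s['tool_rot']); return p,d,s
def cam(n):
    c=optics.camera_info(n); R=cv2.Rodrigues(np.array(c['rvec'],float))[0]; return c,R,np.array(c['tvec'],float).ravel()
def ray(n,u,v):
    c,R,t=cam(n); d=R.T@np.array([(u-c['cx'])/c['fx'],(v-c['cy'])/c['fy'],1]); return -R.T@t,d
def plane(n,u,v,z):
    o,d=ray(n,u,v); return o+d*(z-o[2])/d[2]
def pts(n,d):
    c,R,t=cam(n); v,u=np.indices(d.shape); P=np.stack([(u-c['cx'])/c['fx']*d,(v-c['cy'])/c['fy']*d,d],-1); return (P-t)@R
E
python3 - <<'E'
from h import *
for n in('scene','top'): grab(n,n+'0')
a=[cv2.imread(f'pics/{n}0.png') for n in('scene','top')]
s=monitor.observe();print(s)
for n in('scene','top','wrist'):print(optics.camera_info(n))
E
```

```text
{'clock': 0.1, 'qpos': array([-1.17521174,  0.52196164, -0.03633201,  1.59996234,  0.02119812,
        1.0210637 , -0.11279161]), 'qd': array([ 1.36564013e-04, -3.33399342e-03,  9.78318129e-04, -6.92401989e-04,
       -2.10479738e-03,  2.66747030e-05,  1.02102911e-03]), 'joint_efforts': array([ 3.86170082e-03, -9.28478265e+01,  1.98464423e+00, -3.70531189e+01,
        1.83104840e-02,  5.24547446e-03,  1.08589268e-04]), 'position': array([0.28059496, 0.55813724, 0.23077465]), 'tool_rot': array([-3.14058462e+00,  6.57194663e-05,  2.67580870e+00]), 'force': array([-0.28742367, -0.04612814, -0.08825531]), 'moment': array([ 0.00700875,  0.02203791, -0.07827815]), 'finger_force': 0.0, 'grip_width': 0.0852909706702475}
{'fx': 356.8152186393214, 'fy': 356.8152186393214, 'cx': 252.46287400137905, 'cy': 193.03255499939849, 'rvec': array([ 2.10991059,  1.56726705, -0.47930665]), 'tvec': array([-0.15887001, -0.39952352,  1.30192857])}
{'fx': 370.1084554335019, 'fy': 370.1084554335019, 'cx': 254.6570496839185, 'cy': 191.17548505541887, 'rvec': array([ 2.22427392, -2.18837422,  0.09290867]), 'tvec': array([-0.02601293,  0.57988293,  0.98777279])}
{'fx': 297.3186396354542, 'fy': 297.3186396354542, 'cx': 256.64957332174237, 'cy': 186.00690619938203, 'T_tool_cam': array([[ 1.45193820e-04, -9.55860957e-01, -2.93819348e-01,
         7.59838331e-02],
       [ 9.99999240e-01,  4.98455074e-04, -1.12742757e-03,
        -2.17015898e-04],
       [ 1.22411974e-03, -2.93818961e-01,  9.55860303e-01,
        -1.42888537e-01],
       [ 0.00000000e+00,  0.00000000e+00,  0.00000000e+00,
         1.00000000e+00]])}
```

View pics/scene0.png

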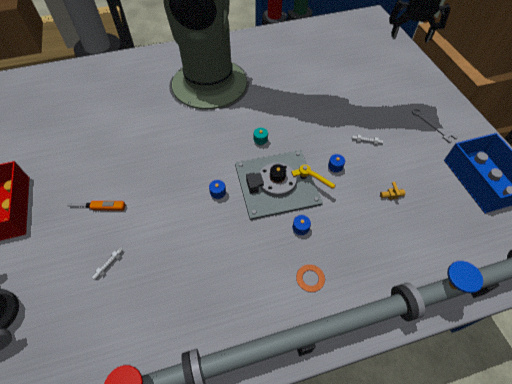

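View pics/top0.png

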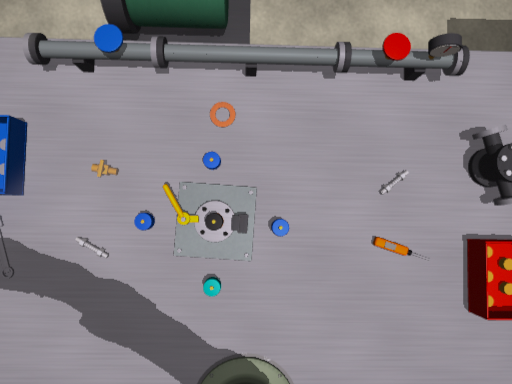

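The scene view (278,171) and the top view (214,221) both show the black capsule seated in the flange. The lever is at left (185,218) and the jaw at right (240,223) in the top view.

Candidates in the top view:
- black with brass nipple in the flange, (214,221)
- blue at (212,160), (144,221) and (281,228)
- teal at (212,287)

By the description it is the black one. I'll check it in a close crop and measure it.

```bash
python3 - <<'E'
from h import *
T=np.load('top0.npz');S=np.load('scene0.npz')
c=[]
for n,D,(u,v) in(('top',T,(214,221)),('scene',S,(278,171))):
    p=D['p'][v-45:v+45,u-55:u+55][:,:,::-1]; c.append(cv2.resize(p,None,fx=6,fy=6,interpolation=cv2.INTER_CUBIC)[:, 130:530])
cv2.imwrite('pics/crop.png',np.hstack(c))
X={}
for n,D,(u,v),r in(('top',T,(214,221),14),('scene',S,(278,171),14)):
    h=cv2.cvtColor(D['p'],cv2.COLOR_RGB2HSV); m=np.zeros(h.shape[:2],bool); m[v-r:v+r,u-r:u+r]=1
    P=pts(n,D['d'])
    br=m&(h[...,1]>110)&(h[...,2]>80)&(abs(h[...,0].astype(int)-20)<12)
    bk=m&(h[...,2]<60)
    vv,uu=np.nonzero(br);print(n,'brass',len(uu),np.c_[uu,vv].tolist()[:30],P[br][:,2].round(3)[:30]); 
    vv,uu=np.nonzero(bk);print('black',len(uu),uu.min(),uu.max(),vv.min(),vv.max(),uu.mean(),vv.mean(),np.median(P[bk],0))
# fixture plate corners in top by depth height
P=pts('top',T['d']); z=P[...,2]; box=np.zeros(z.shape,bool); box[165:280,155:275]=1
m=(box&(z>.007)&(z<.2)).astype(np.uint8); m=cv2.morphologyEx(m,cv2.MORPH_OPEN,np.ones((3,3)))
pl=box&(abs(z-.014)<.005); print('plate n',pl.sum(),np.median(z[pl]))
q=cv2.minAreaRect(P[pl&(m>0)][:,:2].astype(np.float32)*1000); print('rect mm',q, cv2.boxPoints(q))
f=box&(abs(z-.036)<.006)
print('face',f.sum(),np.median(z[f]),P[f].min(0),P[f].max(0),cv2.minEnclosingCircle(P[f][:,:2].astype(np.float32)))
print('z col thru capsule',z[221,200:230].round(3))
E
```

```text
top brass 18 [[213, 219], [214, 219], [212, 220], [213, 220], [214, 220], [215, 220], [212, 221], [213, 221], [214, 221], [215, 221], [212, 222], [213, 222], [214, 222], [215, 222], [212, 223], [213, 223], [214, 223], [222, 224]] [0.066 0.07  0.072 0.073 0.072 0.067 0.074 0.073 0.072 0.069 0.073 0.075
 0.07  0.072 0.072 0.075 0.075 0.06 ]
black 219 201 227 207 234 213.41552511415526 220.8538812785388 [0.50160858 0.08989858 0.06860154]
scene brass 12 [[277, 167], [278, 167], [279, 167], [277, 168], [278, 168], [279, 168], [277, 169], [278, 169], [279, 169], [277, 170], [278, 170], [279, 170]] [0.072 0.07  0.071 0.072 0.075 0.07  0.073 0.073 0.076 0.074 0.075 0.077]
black 247 264 291 165 184 277.7165991902834 173.76923076923077 [0.50834505 0.08583425 0.06834355]
plate n 3914 0.013103966901910914
rect mm ((496.82763671875, 88.0928726196289), (270.9075622558594, 272.2340087890625), 23.473365783691406) [[318.36478  158.99124 ]
 [426.8018   -90.71413 ]
 [675.2905    17.194504]
 [566.8535   266.89987 ]]
face 1027 0.0350014073234195 [ 0.34660406 -0.06856177  0.03002711] [0.64676647 0.14281683 0.04169656] ((0.49679040908813477, 0.08287201076745987), 0.15158629417419434)
z col thru capsule [0.037 0.035 0.036 0.035 0.034 0.071 0.068 0.067 0.07  0.067 0.067 0.069
 0.074 0.073 0.072 0.069 0.065 0.07  0.071 0.07  0.07  0.071 0.069 0.032
 0.033 0.037 0.034 0.037 0.032 0.035]
```

View pics/crop.png

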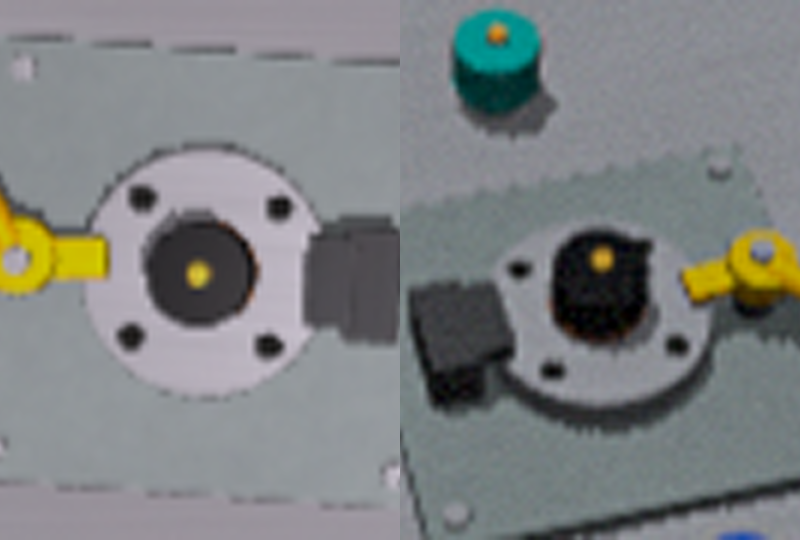

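The crop confirms a black body, brass nipple and copper band, seated between the yellow lever nose (left in the top view) and the dark jaw (right). Next I'll triangulate the nipple and get the fixture yaw.

```bash
python3 - <<'E'
from h import *
T=np.load('top0.npz');h=cv2.cvtColor(T['p'],cv2.COLOR_RGB2HSV)
# triangulate nipple
def tri(a,b):
    (o1,d1),(o2,d2)=ray('top',*a),ray('scene',*b); s=np.linalg.lstsq(np.c_[d1,-d2],o2-o1,rcond=None)[0]; p,q=o1+d1*s[0],o2+d2*s[1]; return (p+q)/2,np.linalg.norm(p-q)
print('nipple',tri((213.4,221),(278,168.5)))
print('plane z.075',plane('top',213.4,221,.075),plane('scene',278,168.5,.0745))
# plate mask
print('plate hsv',h[195,200],h[250,240],'table',h[150,260])
m=cv2.inRange(h,(70,12,60),(105,70,200)); m[:165]=0;m[275:]=0;m[:,:160]=0;m[:,268:]=0
m=cv2.morphologyEx(m,cv2.MORPH_OPEN,np.ones((3,3)))
cs=max(cv2.findContours(m,cv2.RETR_EXTERNAL,cv2.CHAIN_APPROX_NONE)[0],key=cv2.contourArea)
W=np.array([plane('top',u,v,.014)[:2] for u,v in cs[:,0].astype(float)],np.float32)*1000
print(cv2.minAreaRect(W),cv2.boxPoints(cv2.minAreaRect(W)))
# flange circle
g=cv2.inRange(h,(0,0,120),(179,40,255)); P=pts('top',T['d']);z=P[...,2]
f=np.zeros(z.shape,bool);f[195:248,188:240]=1; f&=(abs(z-.036)<.006)
W=P[f][:,:2].astype(np.float32); print('flange rect',cv2.minAreaRect(W*1000),W.min(0),W.max(0))
# lever
y=cv2.inRange(h,(20,150,100),(35,255,255)); y[:175]=0;y[230:]=0;y[:,:155]=0;y[:,206:]=0
v,u=np.nonzero(y); i=[v.argmin(),u.argmax()]
for k in i: print('lever end',u[k],v[k],plane('top',u[k],v[k],.055))
E
```

```text
nipple (array([0.499668  , 0.08869759, 0.07910055]), np.float64(0.0010693433915678321))
plane z.075 [0.49939824 0.08852381 0.075     ] [0.49651169 0.09063011 0.0745    ]
plate hsv [103  16 147] [100  15 156] table [137  15 158]
((543.5148315429688, 86.43727111816406), (206.18653869628906, 106.05022430419922), 86.90196990966797) [[484.99557  -13.639618]
 [590.89087  -19.371048]
 [602.03406  186.51416 ]
 [496.1388   192.24559 ]]
flange rect ((497.6493225097656, 91.18960571289062), (102.89224243164062, 109.1235580444336), 84.24504852294922) [0.442889  0.0377322] [0.55144083 0.14281684]
lever end 165 184 [0.59273345 0.21746103 0.055     ]
lever end 198 217 [0.50861814 0.13013425 0.055     ]
```

```bash
cat > plan.py <<'E'
from h import *
def plan(tp,yaw,n,s=None):
    s=s or monitor.observe(); p=np.array(s['position']); R=Ro.from_euler('xyz',s['tool_rot']); G=Ro.from_euler('xyz',[np.pi,0,yaw])
    tot=(R.inv()*G).as_rotvec(); st=np.linalg.norm(tot)
    for i in range(n):
        p2=p+(np.array(tp)-p)/(n-i); r=(R.inv()*G).as_rotvec()/(n-i)
        print('lin',(R.inv().apply(p2-p)/.1).round(3),'rot',(r/np.radians(120)).round(4)); p=p2; R=R*Ro.from_rotvec(r)
E
python3 -c "
from plan import *
plan([.499,.089,.20],1.517,5)"
```

```text
lin [-0.812 -0.642  0.062] rot [-1.000e-04  1.000e-04  1.107e-01]
lin [-0.937 -0.438  0.062] rot [-1.000e-04  1.000e-04  1.107e-01]
lin [-1.013 -0.211  0.062] rot [-1.000e-04  1.000e-04  1.107e-01]
lin [-1.035  0.027  0.062] rot [-1.000e-04  1.000e-04  1.107e-01]
lin [-1.001  0.264  0.062] rot [-1.000e-04  1.000e-04  1.107e-01]
```

Emit:
apply_moves(
  linear=[
    [-0.16,-0.13,0.01],
    [-0.32,-0.26,0.02],
    [-0.49,-0.39,0.04],
    [-0.65,-0.51,0.05],
    [-0.81,-0.64,0.06],
  ],
  delta_rot=[
    [0,0,0.02],
    [0,0,0.04],
    [0,0,0.07],
    [0,0,0.09],
    [0,0,0.11],
  ],
  gripper=1,
  force=20,
)

```text
clock: 0.52
position: [0.3246, 0.4638, 0.2249]
tool_rot: [-3.141, 0.0, 2.443]
force: [0.6, 0.7, -0.1]
grip_width: 0.0855
finger_force: 0.0
```

Emit:
apply_moves(
  linear=[
    [-0.19,-0.09,0.01],
    [-0.37,-0.18,0.02],
    [-0.56,-0.26,0.04],
    [-0.75,-0.35,0.05],
    [-0.94,-0.44,0.06],
  ],
  delta_rot=[
    [0,0,0.02],
    [0,0,0.04],
    [0,0,0.07],
    [0,0,0.09],
    [0,0,0.11],
  ],
)

```text
clock: 0.93
position: [0.3688, 0.3692, 0.219]
tool_rot: [-3.141, 0.0, 2.212]
force: [0.2, 0.0, 0.2]
grip_width: 0.0854
finger_force: 0.0
```

Emit:
apply_moves(
  linear=[
    [-0.2,-0.04,0.01],
    [-0.4,-0.08,0.02],
    [-0.6,-0.13,0.04],
    [-0.8,-0.17,0.05],
    [-1.0,-0.21,0.06],
  ],
  delta_rot=[
    [0,0,0.02],
    [0,0,0.04],
    [0,0,0.07],
    [0,0,0.09],
    [0,0,0.11],
  ],
)

```text
clock: 1.35
position: [0.4122, 0.2763, 0.2132]
tool_rot: [3.142, 0.0, 1.979]
force: [-0.2, -0.8, 0.0]
grip_width: 0.0853
finger_force: 0.0
```

```bash
python3 -c "
from plan import *
s=monitor.observe();print(s['clock'],s['position'],s['tool_rot'],s['qpos'])
plan([.499,.089,.20],1.517,2)"
```

```text
1.35 [0.41221849 0.27628265 0.21316489] [3.14157563e+00 2.93412769e-05 1.97910699e+00] [-0.85409314  0.34590643  0.18286424  1.95991179 -0.08264185  0.84279274
 -0.2184725 ]
lin [-1.032  0.026  0.066] rot [0.     0.     0.1103]
lin [-0.998  0.262  0.066] rot [0.     0.     0.1103]
```

Emit:
apply_moves(
  linear=[
    [-0.2,0.01,0.01],
    [-0.4,0.01,0.03],
    [-0.6,0.02,0.04],
    [-0.8,0.02,0.05],
    [-1.0,0.03,0.07],
  ],
  delta_rot=[
    [0,0,0.02],
    [0,0,0.04],
    [0,0,0.07],
    [0,0,0.09],
    [0,0,0.11],
  ],
)

```text
clock: 1.77
position: [0.4551, 0.186, 0.2063]
tool_rot: [3.141, -0.0, 1.748]
force: [-0.3, 0.1, 1.4]
grip_width: 0.0853
finger_force: 0.0
```

Emit:
apply_moves(
  linear=[
    [-0.25,0.06,0.02],
    [-0.5,0.13,0.03],
    [-0.75,0.2,0.05],
    [-1.0,0.26,0.07],
    [-1.0,0.26,0.07],
  ],
  delta_rot=[
    [0,0,0.03],
    [0,0,0.055],
    [0,0,0.08],
    [0,0,0.11],
    [0,0,0.11],
  ],
)

```text
clock: 2.18
position: [0.4998, 0.0887, 0.1991]
tool_rot: [3.141, 0.002, 1.511]
force: [-1.0, -1.5, -0.5]
grip_width: 0.0855
finger_force: 0.0
```

```bash
python3 - <<'E'
from plan import *
p,d,s=grab('wrist','w1');print(s['clock'],s['position'],s['tool_rot'],s['qpos'])
plan([.499,.089,.20],1.517,1)
E
```

```text
2.1833 [0.49977304 0.08870592 0.19913415] [3.14077495e+00 1.79241593e-03 1.51090831e+00] [-0.55686136  0.3965918   0.34299841  1.95315805 -0.17588989  0.8202788
 -0.17795495]
lin [-0.021  0.002 -0.009] rot [ 0.      0.0005 -0.0005]
```

View pics/w1.png

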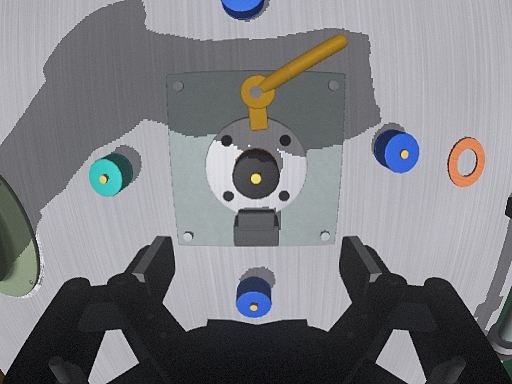

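The wrist view shows the nipple at (256,178), the flange centred at about (256,166), and plate screws at (178,86), (334,86), (188,236) and (325,236). The fingers straddle the free sides.

```bash
cat >> h.py <<'E'
def wray(f,u,v):
    D=np.load(f+'.npz'); c=optics.camera_info('wrist'); M=np.array(c['T_tool_cam']); x=np.array([u-c['cx'],v-c['cy']]); r=np.hypot(*x); th=r/c['fx']
    d=np.r_[x/max(r,1e-9)*np.sin(th),np.cos(th)]; R=Ro.from_euler('xyz',D['rot']).as_matrix(); return D['pos']+R@M[:3,3],R@M[:3,:3]@d
def wpl(f,u,v,z):
    o,d=wray(f,u,v); return o+d*(z-o[2])/d[2]
E
python3 - <<'E'
from h import *
D=np.load('w1.npz'); h=cv2.cvtColor(D['p'],cv2.COLOR_RGB2HSV)
b=cv2.inRange(h,(15,120,120),(35,255,255)); b[:168]=0;b[190:]=0;b[:,:245]=0;b[:,268:]=0
v,u=np.nonzero(b); nu,nv=u.mean(),v.mean(); print('nip px',nu,nv,len(u), wpl('w1',nu,nv,.075))
L=[wray('w1',nu,nv),ray('top',213.4,221),ray('scene',278,168.5)]
A=sum(np.eye(3)-np.outer(d,d)/(d@d) for o,d in L);B=sum((np.eye(3)-np.outer(d,d)/(d@d))@o for o,d in L)
print('3-view nipple',np.linalg.solve(A,B))
A=sum(np.eye(3)-np.outer(d,d)/(d@d) for o,d in L[:2]);B=sum((np.eye(3)-np.outer(d,d)/(d@d))@o for o,d in L[:2]);print('w+top',np.linalg.solve(A,B))
print('depth-ish nip',D['d'][int(nv),int(nu)])
c=[wpl('w1',*q,.016) for q in((178,86),(334,86),(188,236),(325,236))]
# refine screws: bright blobs
c=[]
for u0,v0 in((178,86),(334,86),(188,236),(325,236)):
    w=D['p'][v0-9:v0+10,u0-9:u0+10].max(2).astype(float); w=np.clip(w-np.median(w)-20,0,None); vv,uu=np.indices(w.shape); c.append(wpl('w1',u0-9+(uu*w).sum()/w.sum(),v0-9+(vv*w).sum()/w.sum(),.017)[:2])
c=np.array(c);print(c,'centre',c.mean(0))
for a,bb in((0,1),(2,3),(2,0),(3,1)): e=c[bb]-c[a];print(np.linalg.norm(e),np.degrees(np.arctan2(e[1],e[0])))
# flange face by bright mask within region
f=cv2.inRange(h,(0,0,170),(179,30,255))
P=[(226,140),(285,140),(228,196),(284,195)]
q=np.array([wpl('w1',*x,.036)[:2] for x in P]);print('holes',q,q.mean(0))
E
```

```text
nip px 255.48275862068965 178.05747126436782 87 [0.49767452 0.08914008 0.075     ]
3-view nipple [0.49855163 0.08927838 0.07706705]
w+top [0.49849538 0.08865894 0.07321962]
depth-ish nip 0.27557397
[[ 0.42156158  0.18503911]
 [ 0.58478255  0.17427608]
 [ 0.40775218  0.00416942]
 [ 0.57816159 -0.00716842]] centre [0.49806447 0.08907905]
0.16357544585053824 -3.7727071927660276
0.17078616565902477 -3.8064465079803904
0.1813961068235568 85.63393688126003
0.1815652636033619 87.91018914681237
holes [[0.46878826 0.12112395]
 [0.52998287 0.11743404]
 [0.46567259 0.05970551]
 [0.52676675 0.05720032]] [0.49780262 0.08886595]
```

Three views agree: capsule axis (0.498, 0.089), nipple top about 0.075 (0.073–0.079), fixture yaw about −3.5°. The flange holes and plate screws centre on the same point. Descending.

Emit:
apply_moves(
  linear=[
    [0,-0.02,0.2],
    [0,-0.02,0.4],
    [0,-0.02,0.6],
    [0,-0.02,0.8],
    [0,-0.02,0.9],
  ],
  delta_rot=[
    [0,0,0],
    [0,0,0],
    [0,0,0],
    [0,0,0],
    [0,0,0],
  ],
)

```text
clock: 2.65
position: [0.4953, 0.0945, 0.1074]
tool_rot: [-3.14, 0.001, 1.523]
force: [-0.8, 0.9, -0.3]
grip_width: 0.0852
finger_force: 0.0
```

```bash
python3 - <<'E'
from plan import *
p,d,s=grab('wrist','w2');print(s['clock'],s['position'],s['tool_rot'],s['force'])
h=cv2.cvtColor(p,cv2.COLOR_RGB2HSV)
u0,v0=0,0
c=optics.camera_info('wrist');M=np.array(c['T_tool_cam']);R=Ro.from_euler('xyz',s['tool_rot']).as_matrix()
X=np.array([.498,.089,.075]);q=M[:3,:3].T@(R.T@(X-s['position'])-M[:3,3]);th=np.arctan2(np.hypot(*q[:2]),q[2]);e=q[:2]/np.hypot(*q[:2])*th*c['fx'];u0,v0=int(e[0]+c['cx']),int(e[1]+c['cy'])
b=cv2.inRange(h,(15,120,120),(35,255,255));k=np.zeros_like(b);k[v0-18:v0+18,u0-18:u0+18]=1;b*=k
v,u=np.nonzero(b);print('pred',u0,v0,'seen',u.mean(),v.mean(),len(u),wpl('w2',u.mean(),v.mean(),.075))
L=[wray('w2',u.mean(),v.mean()),wray('w1',255.5,178.06)]
A=sum(np.eye(3)-np.outer(d,d)/(d@d) for o,d in L);B=sum((np.eye(3)-np.outer(d,d)/(d@d))@o for o,d in L);print('w1+w2',np.linalg.solve(A,B))
plan([.498,.089,.040],1.512,1)
E
```

```text
2.65 [0.4952927  0.09445253 0.10744922] [-3.13963438e+00  5.51398334e-04  1.52316070e+00] [-0.76026722  0.89739346 -0.25314883]
pred 263 224 seen 262.4875 224.775 160 [0.49764644 0.08913722 0.075     ]
w1+w2 [0.49766812 0.08915023 0.07502259]
lin [-0.051  0.035  0.667] rot [-0.0015  0.0005  0.0054]
```

View pics/w2.png

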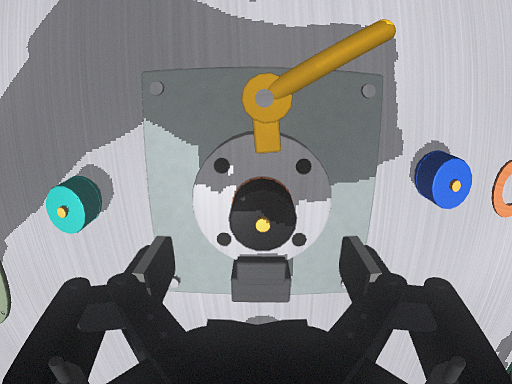

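The two wrist views put the nipple at (0.4977, 0.0891, 0.075). The tool is about 5 mm off in y, so I'll correct while still above the capsule, then check.

Emit:
apply_moves(
  linear=[
    [-0.02,0.01,0.03],
    [-0.05,0.03,0.1],
    [-0.05,0.03,0.17],
    [-0.05,0.03,0.17],
    [-0.05,0.03,0.17],
  ],
  delta_rot=[
    [0,0,0],
    [0,0,0.005],
    [0,0,0.005],
    [0,0,0.005],
    [0,0,0.005],
  ],
)

```text
clock: 3.12
position: [0.499, 0.0892, 0.0923]
tool_rot: [-3.141, 0.0, 1.513]
force: [-1.1, -0.4, 0.4]
grip_width: 0.0853
finger_force: 0.0
```

```bash
python3 - <<'E'
from plan import *
s=monitor.observe();print(s['clock'],s['position'],s['tool_rot'],s['force'],np.abs(s['qd']).max())
plan([.4977,.0891,.040],1.511,1)
E
```

```text
3.1167 [0.49902273 0.08920654 0.09231464] [-3.14141692e+00  1.66430145e-05  1.51319560e+00] [-1.06735939 -0.36788547  0.3571887 ] 0.009867345559218173
lin [-0.002 -0.013  0.523] rot [-0.0001  0.      0.001 ]
```

Emit:
apply_moves(
  linear=[
    [0,-0.01,0.12],
    [0,-0.01,0.25],
    [0,-0.01,0.38],
    [0,-0.01,0.52],
    [0,-0.01,0.52],
  ],
  delta_rot=[
    [0,0,0],
    [0,0,0],
    [0,0,0],
    [0,0,0],
    [0,0,0],
  ],
)

```text
clock: 3.53
position: [0.4973, 0.0893, 0.0389]
tool_rot: [-3.14, 0.001, 1.514]
force: [-1.5, -0.7, -0.1]
grip_width: 0.0851
finger_force: 0.0
```

```bash
python3 - <<'E'
from plan import *
s=monitor.observe();print(s['clock'],s['position'],s['tool_rot'],s['force'],np.abs(s['qd']).max())
plan([.4977,.0891,.040],1.511,1)
E
```

```text
3.5333 [0.49725388 0.08926906 0.03888809] [-3.13962887e+00  6.21918227e-04  1.51364648e+00] [-1.4894373  -0.67158128 -0.11950468] 0.05429869527843702
lin [-0.001  0.005 -0.011] rot [-0.0009  0.0003  0.0013]
```

Emit:
apply_moves(
  linear=[
    [0,0,-0.01],
    [0,0,-0.01],
    [0,0,-0.01],
    [0,0,-0.01],
    [0,0,-0.01],
  ],
  delta_rot=[
    [0,0,0],
    [0,0,0],
    [0,0,0],
    [0,0,0],
    [0,0,0],
  ],
  gripper=0.2,
  force=20,
)

```text
clock: 3.95
position: [0.4983, 0.0894, 0.0418]
tool_rot: [3.141, -0.0, 1.513]
force: [-0.3, 0.4, -0.0]
grip_width: 0.0513
finger_force: 0.0
```

Emit:
apply_moves(
  linear=[
    [0,0,0],
    [0,0,0],
    [0,0,0],
    [0,0,0],
    [0,0,0],
  ],
  delta_rot=[
    [0,0,0],
    [0,0,0],
    [0,0,0],
    [0,0,0],
    [0,0,0],
  ],
  gripper=0.1,
)

```text
clock: 4.37
position: [0.4983, 0.0893, 0.0414]
tool_rot: [3.141, -0.0, 1.513]
force: [2.3, 0.3, 2.4]
grip_width: 0.0469
finger_force: 1.2
```

```bash
python3 - <<'E'
from plan import *
s=monitor.observe();print(s['clock'],s['position'],s['tool_rot'],s['force'],s['grip_width'],s['finger_force'],np.abs(s['qd']).max())
plan([.4977,.0891,.040],1.511,1)
E
```

```text
4.3667 [0.49833141 0.08933561 0.0413936 ] [ 3.14105710e+00 -1.03838394e-04  1.51330615e+00] [2.3178608  0.30006098 2.43885738] 0.046854955958318956 1.2055861204862595 0.0016317589917734313
lin [-0.003 -0.006  0.014] rot [ 0.0003 -0.      0.0011]
```

Emit:
apply_moves(
  linear=[
    [0,0,0],
    [0,0,0],
    [0,0,0],
    [0,0,0],
    [0,0,0],
  ],
  delta_rot=[
    [0,0,0],
    [0,0,0],
    [0,0,0],
    [0,0,0],
    [0,0,0],
  ],
  gripper=0.0,
)

```text
clock: 4.78
position: [0.4984, 0.0893, 0.0415]
tool_rot: [3.141, -0.0, 1.513]
force: [2.7, -0.0, 6.1]
grip_width: 0.0457
finger_force: 19.7
```

Emit:
apply_moves(
  linear=[
    [0,0,0],
    [0,0,0],
    [0,0,0],
    [0,0,0],
    [0,0,0],
  ],
  delta_rot=[
    [0,0,0],
    [0,0,0],
    [0,0,0],
    [0,0,0],
    [0,0,0],
  ],
  gripper=-0.3,
)

```text
clock: 5.2
position: [0.4984, 0.0894, 0.0415]
tool_rot: [3.141, -0.0, 1.513]
force: [1.6, 0.9, 5.9]
grip_width: 0.0457
finger_force: 19.7
```

```bash
python3 - <<'E'
from plan import *
s=monitor.observe();print(s['clock'],s['position'],s['tool_rot'],s['force'],s['moment'],s['grip_width'],s['finger_force'])
p,d,s=grab('wrist','w3')
E
```

```text
5.2 [0.49840873 0.08936068 0.04153712] [ 3.14089379e+00 -2.15743514e-04  1.51330805e+00] [1.64741084 0.944397   5.91339762] [ 0.0326257  -0.43448187  0.00696744] 0.04567308765642413 19.68914955854416
```

View pics/w3.png

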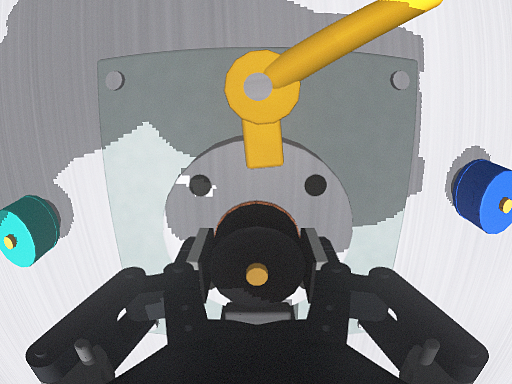

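The capsule is held squarely, nipple at (257,274), but the pads read 19.7 N each, too near the limit. I'll ease off using the opening command.

Emit:
apply_moves(
  linear=[
    [0,0,0],
    [0,0,0],
    [0,0,0],
    [0,0,0],
    [0,0,0],
  ],
  delta_rot=[
    [0,0,0],
    [0,0,0],
    [0,0,0],
    [0,0,0],
    [0,0,0],
  ],
  gripper=0.06,
  force=20,
)

```text
clock: 5.67
position: [0.4984, 0.0893, 0.0415]
tool_rot: [3.141, -0.0, 1.513]
force: [1.6, -0.3, 5.6]
grip_width: 0.0453
finger_force: 19.7
```

Emit:
apply_moves(
  linear=[
    [0,0,0],
    [0,0,0],
    [0,0,0],
    [0,0,0],
    [0,0,0],
  ],
  delta_rot=[
    [0,0,0],
    [0,0,0],
    [0,0,0],
    [0,0,0],
    [0,0,0],
  ],
  gripper=0.08,
)

```text
clock: 6.08
position: [0.4982, 0.0893, 0.0413]
tool_rot: [3.141, -0.0, 1.513]
force: [2.4, 0.5, 1.6]
grip_width: 0.0461
finger_force: 1.3
```

Emit:
apply_moves(
  linear=[
    [0,0,0],
    [0,0,0],
    [0,0,0],
    [0,0,0],
    [0,0,0],
  ],
  delta_rot=[
    [0,0,0],
    [0,0,0],
    [0,0,0],
    [0,0,0],
    [0,0,0],
  ],
  gripper=0.072,
)

```text
clock: 6.5
position: [0.4982, 0.0893, 0.0413]
tool_rot: [3.141, 0.0, 1.513]
force: [3.7, 0.3, 2.9]
grip_width: 0.0464
finger_force: 3.8
```

Emit:
apply_moves(
  linear=[
    [0,0,0],
    [0,0,0],
    [0,0,0],
    [0,0,0],
    [0,0,0],
  ],
  delta_rot=[
    [0,0,0],
    [0,0,0],
    [0,0,0],
    [0,0,0],
    [0,0,0],
  ],
  gripper=0.068,
)

```text
clock: 6.92
position: [0.4982, 0.0893, 0.0414]
tool_rot: [3.141, -0.0, 1.513]
force: [2.8, -1.1, 4.6]
grip_width: 0.0455
finger_force: 7.1
```

Emit:
apply_moves(
  linear=[
    [0,0,0],
    [0,0,0],
    [0,0,0],
    [0,0,0],
    [0,0,0],
  ],
  delta_rot=[
    [0,0,0],
    [0,0,0],
    [0,0,0],
    [0,0,0],
    [0,0,0],
  ],
  gripper=0.065,
)

```text
clock: 7.33
position: [0.4982, 0.0893, 0.0414]
tool_rot: [3.141, -0.0, 1.513]
force: [3.9, 0.0, 5.4]
grip_width: 0.0458
finger_force: 9.7
```

Emit:
apply_moves(
  linear=[
    [0,0,-0.02],
    [0,0,-0.06],
    [0,0,-0.12],
    [0,0,-0.18],
    [0,0,-0.22],
  ],
  delta_rot=[
    [0,0,0],
    [0,0,0],
    [0,0,0],
    [0,0,0],
    [0,0,0],
  ],
  gripper=0.064,
)

```text
clock: 7.75
position: [0.4978, 0.0893, 0.0641]
tool_rot: [-3.141, -0.0, 1.513]
force: [-0.0, -0.6, -1.7]
grip_width: 0.0455
finger_force: 10.9
```

```bash
python3 - <<'E'
from plan import *
p,d,s=grab('wrist','w4');print(s['clock'],s['position'],s['tool_rot'],s['force'],s['grip_width'],s['finger_force'])
P=np.hstack([cv2.imread('pics/w3.png')[170:330,150:370],cv2.imread('pics/w4.png')[170:330,150:370]]);cv2.imwrite('pics/c34.png',P)
E
```

```text
7.75 [0.49777536 0.08932821 0.06409622] [-3.14123068e+00 -2.67569781e-05  1.51343274e+00] [-0.04175557 -0.61459892 -1.7384331 ] 0.04550188744500531 10.943859368562698
```

View pics/c34.png

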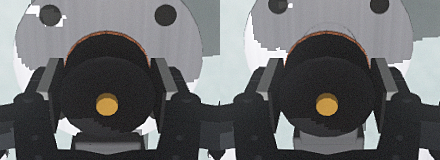

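The nipple sits at the same spot in both crops ((107,104) and (327-220,104)), so the capsule rises with the gripper without slipping. Grip is 10.9 N. Continuing straight up, about 139 mm more.

Emit:
apply_moves(
  linear=[
    [0,0,-0.06],
    [0,0,-0.16],
    [0,0,-0.28],
    [0,0,-0.4],
    [0,0,-0.52],
  ],
  delta_rot=[
    [0,0,0],
    [0,0,0],
    [0,0,0],
    [0,0,0],
    [0,0,0],
  ],
)

```text
clock: 8.22
position: [0.4979, 0.0892, 0.1165]
tool_rot: [-3.141, 0.0, 1.513]
force: [0.5, -0.2, -2.2]
grip_width: 0.0457
finger_force: 10.9
```

Emit:
apply_moves(
  linear=[
    [0,0,-0.12],
    [0,0,-0.24],
    [0,0,-0.36],
    [0,0,-0.48],
    [0,0,-0.58],
  ],
  delta_rot=[
    [0,0,0],
    [0,0,0],
    [0,0,0],
    [0,0,0],
    [0,0,0],
  ],
)

```text
clock: 8.63
position: [0.498, 0.0892, 0.1748]
tool_rot: [3.141, -0.0, 1.513]
force: [0.9, -0.0, -1.6]
grip_width: 0.0459
finger_force: 10.9
```

```bash
python3 - <<'E'
from plan import *
s=monitor.observe();print(s['clock'],s['position'],s['tool_rot'],s['force'],s['grip_width'],s['finger_force'])
plan([.4977,.0891,.203],1.513,1)
E
```

```text
8.6333 [0.49803684 0.08922269 0.17477142] [ 3.14108870e+00 -2.45311777e-04  1.51317058e+00] [ 0.87392363 -0.0412737  -1.63502433] 0.045884413960529835 10.947090983390808
lin [-0.001 -0.003 -0.282] rot [ 0.0002 -0.0001  0.0001]
```

Emit:
apply_moves(
  linear=[
    [0,0,-0.08],
    [0,0,-0.15],
    [0,0,-0.21],
    [0,0,-0.25],
    [0,0,-0.28],
  ],
  delta_rot=[
    [0,0,0],
    [0,0,0],
    [0,0,0],
    [0,0,0],
    [0,0,0],
  ],
)

```text
clock: 9.05
position: [0.498, 0.0893, 0.2016]
tool_rot: [-3.141, 0.0, 1.513]
force: [0.2, 0.2, -1.8]
grip_width: 0.0454
finger_force: 10.9
```

Emit:
apply_moves(
  linear=[
    [0,0,0],
    [0,0,0],
    [0,0,0],
    [0,0,0],
    [0,0,0],
  ],
  delta_rot=[
    [0,0,0],
    [0,0,0],
    [0,0,0],
    [0,0,0],
    [0,0,0],
  ],
)

```text
clock: 9.47
position: [0.4979, 0.0892, 0.201]
tool_rot: [-3.141, 0.0, 1.513]
force: [-0.4, -0.3, -1.8]
grip_width: 0.0453
finger_force: 11.0
```

```bash
python3 - <<'E'
from plan import *
s=monitor.observe();print(s['clock'],s['position'],s['tool_rot'],s['force'],s['grip_width'],s['finger_force'])
for n in('scene','top'): grab(n,n+'1')
p=grab('wrist','w5')[0][:,:,::-1]
a=cv2.imread('pics/scene1.png')[100:220,210:350];b=cv2.imread('pics/top1.png')[150:270,150:290]
cv2.imwrite('pics/end.png',np.hstack([cv2.resize(a,None,fx=2,fy=2),cv2.resize(b,None,fx=2,fy=2),p[150:390,150:370]]))
h=cv2.cvtColor(p,cv2.COLOR_BGR2HSV);m=cv2.inRange(h,(10,100,80),(35,255,255));m[:255]=0;m[300:]=0;m[:,:240]=0;m[:,275:]=0
v,u=np.nonzero(m);print(u.mean(),v.mean(),wpl('w5',u.mean(),v.mean(),.237))
E
```

```text
9.4667 [0.49792455 0.08923072 0.20102927] [-3.14115505e+00  2.72253692e-04  1.51335781e+00] [-0.3508788  -0.30024725 -1.75316911] 0.045305381435971216 10.956533253192902Traceback (most recent call last):
  File "<stdin>", line 6, in <module>
    return _nx.concatenate(arrs, 1, dtype=dtype, casting=casting)
           ~~~~~~~~~~~~~~~^^^^^^^^^^^^^^^^^^^^^^^^^^^^^^^^^^^^^^^
ValueError: all the input array dimensions except for the concatenation axis must match exactly, but along dimension 0, the array at index 0 has size 240 and the array at index 2 has size 234
```

```bash
python3 - <<'E'
from plan import *
a=cv2.imread('pics/scene1.png')[90:210,210:350];b=cv2.imread('pics/top1.png')[150:270,150:290];p=cv2.imread('pics/w5.png')
cv2.imwrite('pics/end.png',np.hstack([cv2.resize(a,None,fx=2,fy=2),cv2.resize(b,None,fx=2,fy=2),p[144:384,150:370]]))
h=cv2.cvtColor(p,cv2.COLOR_BGR2HSV);m=cv2.inRange(h,(10,100,80),(35,255,255));m[:255]=0;m[300:]=0;m[:,:240]=0;m[:,275:]=0
v,u=np.nonzero(m);print(u.mean(),v.mean(),wpl('w5',u.mean(),v.mean(),.235))
E
```

```text
256.59902200489 274.1760391198044 [0.49696997 0.09057158 0.235     ]
```

View pics/end.png

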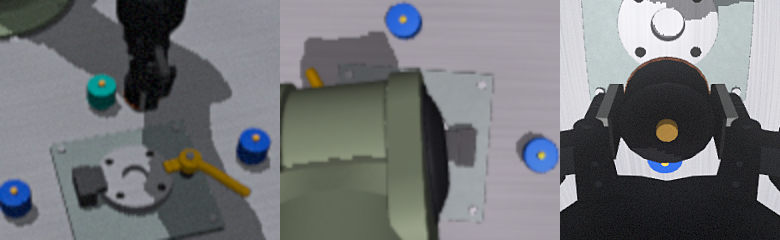

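Emit:
apply_moves(
  linear=[
    [0,0,0],
    [0,0,0],
    [0,0,0],
    [0,0,0],
    [0,0,0],
  ],
  delta_rot=[
    [0,0,0],
    [0,0,0],
    [0,0,0],
    [0,0,0],
    [0,0,0],
  ],
)

```text
clock: 10.03
position: [0.498, 0.0893, 0.2013]
tool_rot: [3.142, -0.0, 1.513]
force: [0.4, -0.1, -2.3]
grip_width: 0.0456
finger_force: 11.0
```

Emit:
apply_moves(
  linear=[
    [0,0,0],
    [0,0,0],
    [0,0,0],
    [0,0,0],
    [0,0,0],
  ],
  delta_rot=[
    [0,0,0],
    [0,0,0],
    [0,0,0],
    [0,0,0],
    [0,0,0],
  ],
)

```text
clock: 10.45
position: [0.498, 0.0893, 0.2013]
tool_rot: [-3.142, 0.0, 1.513]
force: [0.5, 0.8, -1.6]
grip_width: 0.0457
finger_force: 11.0
```

Emit:
apply_moves(
  linear=[
    [0,0,0],
    [0,0,0],
    [0,0,0],
    [0,0,0],
    [0,0,0],
  ],
  delta_rot=[
    [0,0,0],
    [0,0,0],
    [0,0,0],
    [0,0,0],
    [0,0,0],
  ],
)

```text
clock: 10.87
position: [0.498, 0.0893, 0.2013]
tool_rot: [-3.142, 0.0, 1.513]
force: [0.5, -0.1, -3.1]
grip_width: 0.0456
finger_force: 11.0
```

Emit:
apply_moves(
  linear=[
    [0,0,0],
    [0,0,0],
    [0,0,0],
    [0,0,0],
    [0,0,0],
  ],
  delta_rot=[
    [0,0,0],
    [0,0,0],
    [0,0,0],
    [0,0,0],
    [0,0,0],
  ],
)

```text
clock: 11.28
position: [0.498, 0.0893, 0.2013]
tool_rot: [-3.142, 0.0, 1.513]
force: [1.2, 0.5, -1.9]
grip_width: 0.0454
finger_force: 11.0
```

Emit:
apply_moves(
  linear=[
    [0,0,0],
    [0,0,0],
    [0,0,0],
    [0,0,0],
    [0,0,0],
  ],
  delta_rot=[
    [0,0,0],
    [0,0,0],
    [0,0,0],
    [0,0,0],
    [0,0,0],
  ],
)

```text
clock: 11.7
position: [0.498, 0.0893, 0.2013]
tool_rot: [-3.142, -0.0, 1.513]
force: [0.5, 0.2, -2.0]
grip_width: 0.0456
finger_force: 11.0
```

Emit:
apply_moves(
  linear=[
    [0,0,0],
    [0,0,0],
    [0,0,0],
    [0,0,0],
    [0,0,0],
  ],
  delta_rot=[
    [0,0,0],
    [0,0,0],
    [0,0,0],
    [0,0,0],
    [0,0,0],
  ],
)

```text
clock: 12.12
position: [0.4981, 0.0893, 0.2013]
tool_rot: [3.142, -0.0, 1.513]
force: [0.4, 0.1, -2.2]
grip_width: 0.0457
finger_force: 11.0
```

Emit:
apply_moves(
  linear=[
    [0,0,0],
    [0,0,0],
    [0,0,0],
    [0,0,0],
    [0,0,0],
  ],
  delta_rot=[
    [0,0,0],
    [0,0,0],
    [0,0,0],
    [0,0,0],
    [0,0,0],
  ],
)

```text
clock: 12.53
position: [0.498, 0.0893, 0.2013]
tool_rot: [-3.142, 0.0, 1.513]
force: [-0.3, -0.2, -2.6]
grip_width: 0.0454
finger_force: 11.0
```

Emit:
apply_moves(
  linear=[
    [0,0,0],
    [0,0,0],
    [0,0,0],
    [0,0,0],
    [0,0,0],
  ],
  delta_rot=[
    [0,0,0],
    [0,0,0],
    [0,0,0],
    [0,0,0],
    [0,0,0],
  ],
)

```text
clock: 12.95
position: [0.4981, 0.0893, 0.2013]
tool_rot: [3.142, 0.0, 1.513]
force: [-0.4, -0.0, -2.8]
grip_width: 0.0456
finger_force: 11.0
```

Emit:
apply_moves(
  linear=[
    [0,0,0],
    [0,0,0],
    [0,0,0],
    [0,0,0],
    [0,0,0],
  ],
  delta_rot=[
    [0,0,0],
    [0,0,0],
    [0,0,0],
    [0,0,0],
    [0,0,0],
  ],
)

```text
clock: 13.37
position: [0.498, 0.0893, 0.2013]
tool_rot: [-3.142, -0.0, 1.513]
force: [0.0, 0.1, -2.4]
grip_width: 0.0456
finger_force: 11.0
```

The last picture shows the capsule in the fingers with its nipple still at (257,274) in the full frame, the bore empty below it, and the lever and other parts in view unmoved. It has been held still for over 3.5 s at 11 N.

```bash
python3 -c "
from workcell import workorder
print(workorder.job_done())"
```

```text
the job is handed in; nothing more can be done
None
```

The black capsule is out of the flange and was held level and still over its seat for over 3.5 s, its underside about 148 mm above the flange face, at about 11 N per finger; while I was setting the grip before the lift, the pads read 19.7 N, just under the 20 N limit.

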